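# Sweep specimen mounts through the gate in order

## Task

With the fingertips or the outside of the fingers, sweep the coloured specimen mounts along the deck of the sorting board, through the narrow gate in its fence, so that each drops into the slot behind: one at a time, red first, then blue, then yellow. Only push them gently, never pinch or lift them. Leave the black mount where it stands, and do not disturb the jar, the weight or anything else on the bench.

Things in the scene. Friction and masses are not known exactly. Their poses are not given: they have to be found in the camera images.
- board: sorting board fixed to the bench, white top on a grey body. Origin: on the table under the board; z up, +x points from the deck through the gate to the slot (roughly away from the robot, yaw varies), +y left along the fence. Deck: flat, 66 mm above the table, x -130 to +80 mm, y -150 to +150 mm, no rim on its other three sides
- gate (a point): middle of the gate on the deck's far edge: board x 80, y 0, z 66 mm. The gate is the only opening in the steel fence (6 mm thick, board x 74 to 80 mm, 22 mm high, over the deck's full width): 42 mm clear between two green round posts (10 mm diameter, 26 mm high, centred at board x 75, y +-26 mm)
- slot (a point): middle of the slot's floor: board x 112, y 0, z 6 mm. The slot is an open trough behind the fence, inside x 80 to 145 mm, y -144 to +144 mm, outer walls 72 mm above the table. The deck ends at x = 80 mm in a sheer drop of 60 mm into it; a pushed mount tips in once its centre is past that edge
- red_mid (a point): centre (half-way up) of the red resin specimen mount: a loose upright disc, 30 mm diameter, 16 mm high, about 30 g, a small steel inset in its flat top. At the start it stands on the board's deck, so this point is then 74 mm above the table
- blue_mid (a point): centre (half-way up) of the blue resin specimen mount: a loose upright disc, 30 mm diameter, 16 mm high, about 30 g, a small steel inset in its flat top. At the start it stands on the board's deck, so this point is then 74 mm above the table
- yellow_mid (a point): centre (half-way up) of the yellow resin specimen mount: a loose upright disc, 30 mm diameter, 16 mm high, about 30 g, a small steel inset in its flat top. At the start it stands on the board's deck, so this point is then 74 mm above the table
- black_mid (a point): centre (half-way up) of the black resin specimen mount: a loose upright disc, 30 mm diameter, 16 mm high, about 30 g, a small steel inset in its flat top. At the start it stands on the board's deck, so this point is then 74 mm above the table; to be left alone (it changes places with the coloured ones from start to start)
- jar: small white-labelled jar with grey cap, 34 mm diameter, 42 mm high, loose on the deck in the corner by the left end of the fence; origin at its underside centre; bystander
- weight: steel balance weight with a knob, 26 mm diameter, 42 mm high, loose on the deck in the corner by the right end of the fence; origin at its underside centre; bystander
- beaker: glass beaker, 68 mm diameter, 90 mm high, on the bench to the left; origin at its underside centre; bystander
- flask: white plastic bottle with red cap, 64 mm diameter, 150 mm high, on the bench to the right; origin at its underside centre; bystander
- driver: screwdriver lying on the bench to the left; bystander
- dish: white dish, 90 mm diameter, 20 mm high, on the bench to the right; origin at its underside centre; bystander
- black: the black mount itself; origin at its underside centre, z along its axis; bystander
- red: the red mount itself; origin at its underside centre, z along its axis
- blue: the blue mount itself; origin at its underside centre, z along its axis
- yellow: the yellow mount itself; origin at its underside centre, z along its axis

How it is judged:
On the way, in this order (a step that is already met when the one before it is completed fails the run):
1. the red mount lies in the slot, blue and yellow still on the deck side of the fence (z of red_mid in the frame of board below 0.058 m and x of red_mid in the frame of board between 0.078 and 0.15 m and y of red_mid in the frame of board between -0.15 and 0.15 m and height (world z) of red_mid above 0.004 m and x of each of blue_mid, yellow_mid in the frame of board below 0.078 m), for 0.2 s.
2. the blue mount lies in the slot too, yellow still on the deck side (z of each of red_mid, blue_mid in the frame of board below 0.058 m and x of red_mid in the frame of board between 0.078 and 0.15 m and y of red_mid in the frame of board between -0.15 and 0.15 m and height (world z) of each of red_mid, blue_mid above 0.004 m and x of blue_mid in the frame of board between 0.078 and 0.15 m and y of blue_mid in the frame of board between -0.15 and 0.15 m and x of yellow_mid in the frame of board below 0.078 m), for 0.2 s.
3. the yellow mount lies in the slot too (z of each of red_mid, blue_mid, yellow_mid in the frame of board below 0.058 m and x of red_mid in the frame of board between 0.078 and 0.15 m and y of red_mid in the frame of board between -0.15 and 0.15 m and height (world z) of each of red_mid, blue_mid, yellow_mid above 0.004 m and x of blue_mid in the frame of board between 0.078 and 0.15 m and y of blue_mid in the frame of board between -0.15 and 0.15 m and x of yellow_mid in the frame of board between 0.078 and 0.15 m and y of yellow_mid in the frame of board between -0.15 and 0.15 m), for 0.2 s.
At the end, for the whole second after the job is handed in: red, blue and yellow mounts lie at rest (under 20 mm/s) inside the slot, their centres at least 8 mm below the deck; the black mount is upright and within 15 mm of where it started (all of step 3 and linear speed of each of red, blue, yellow below 0.02 m/s and distance of black_mid from where it was at the start of the episode below 0.015 m and angle between black's own z axis and vertical below 0.2 rad); the robot touches nothing.
It fails at once if a mount is lifted: its centre rises more than 14 mm above where it rests on the deck (z of any of red_mid, blue_mid, yellow_mid, black_mid in the frame of board above 0.088 m).
It fails at once if a mount is pinched or pushed hard (over 20 N from the fingers) (contact force between the fingers and red above 20 N or contact force between the fingers and blue above 20 N or contact force between the fingers and yellow above 20 N or contact force between the fingers and black above 20 N).
It fails at once if the black mount, jar or weight is moved more than 15 mm, or another bystander more than 20 mm (distance of any of black_mid, jar, weight from where it was at the start of the episode above 0.015 m or distance of any of beaker, flask, driver, dish from where it was at the start of the episode above 0.02 m).
It fails at once if the jar, weight, flask or beaker is tipped over (angle between any of jar, weight, flask, beaker's own z axis and vertical above 0.5 rad).
It also fails if it takes over 72 s, if anything falls off the work surface, if the arm or the gripper's body presses on something with over 40 N, if the wrist force passes 120 N, or if a joint passes its speed limit or range.

## Robot

A 6-joint arm with a two-finger parallel gripper is mounted at the origin on the work surface. World frame = base frame: x ahead of the robot, y to its left, z up, the work surface at z = 0. Lengths are in m, angles in rad, forces in N, time in s.
With the tool pointing down it reaches from about 0.35 to 0.975 m from the base axis. Payload 4.9 kg.
Tool frame: the origin (TCP) lies at the very end of the fingers, on their centre line; the grasp point (between the pads) lies 19 mm behind it; z points along the fingers, y is the line along which they close (so a half turn about z gives the same grasp; the last joint's range is limited). The gripper opens to 85 mm and grips with 20 to 120 N. Pads are 22 mm wide; open, the fingers measure 114 mm over their backs; the gripper's body (76 mm by 85 mm) begins 54 mm behind the grasp point. The pads swing forward as they close: fully open they stand 13 mm farther back than shut.
Start: joints at [1.127, 0.053, 1.613, -0, 1.476, -0.119], TCP at [0.199, 0.592, 0.231] pointing down, gripper open.
Joint ranges: [-3.01, 3.01], [-1.01, 2.22], [0.06, 2.58], [-1.02, 4.17], [0.09, 2.62], [-3.14, 3.14]. Speed limits (rad/s): [2.57, 2.57, 3.14, 3.14, 3.14, 3.14].

## Interface

Orientations are given as a rotation vector (axis times angle).
In Python, from station import ctrl, imaging gives the robot as it stands.
- The arm moves only by the tool play_rows, never from a script. Its argument "series" is a list of rows, each a list of 3 entries, a list of its own where there are three numbers: the opening, from 0 (shut) to 1 (fully open), then the shift along the tool's x, y, z each as a share of 0.05 m, from -1 to 1, then the turn, a rotation vector about the tool's x, y, z each as a share of 8 degrees, from -1 to 1. In form: [[grip, [dx, dy, dz], [ax, ay, az]], ...]. A call has 1 to 8 rows; each row shifts and turns the commanded pose from where the row before left it, along the tool's axes as they then stand; what a row does not reach is not made up. A row lasts 1/8 s, in which the tool goes at most 62.5 mm and 10.7 degrees, less where a joint would pass 70% of its speed; a pose out of reach is approached as far as the arm can. A call with a number of a shift or a turn outside -1 to 1 is refused whole. A call with a gripper value outside its range is refused whole. The fingers move at their own pace and stop on an object; "force" is the grip in N (left out, the last holds). Time passes only in rows, so rows that do not move let the fingers close. It gives the time, the measured TCP pose, the force, the opening and the grip force at its end, in the units of the state.
- ctrl.get_obs(): the state, without advancing time (a new reading comes with each control period).
- imaging.get_image(name): name is "side" or "top"; returns a dict with "color" (400x640x3 uint8, blue, green, red), "fx", "fy", "cx", "cy" (pixels), "D" ([k1, k2, p1, p2, k3] as OpenCV has them; the pictures are not rectified), "extrinsics" (4x4, takes a point from world to camera coordinates). Camera axes: x right, y down, z forward; pixel columns grow to the right and rows downward; lengths in m; the calibration is good to about 2 mm. A picture is of the moment at which its call begins. There is no depth.
- ctrl.finish_job(): hands the job in; it is judged then, once.
The state is a dict: "t": time; "q": joint angles; "dq": joint speeds; "effort": joint torques, N m; "tool_pos": TCP position; "tool_rot": TCP orientation; "contact_force": force on the tool from outside, world axes, zero at the start; "wrist_torque": the same for the moment, N m; "opening": finger opening in m; "grip_force": force on a finger pad.
Only numpy, scipy, OpenCV 4.12 (cv2) and the standard library are available. Lean on these libraries where they do the work, as an engineer would, in place of code of your own. Each camera call takes 0.05 s, during which the arm holds its last target. There are 200 camera calls.

## Working session

There is one attempt and no reset: what is moved stays moved. The work goes in short steps, Python scripts to look and compute and a tool call to move; the robot and the scene stay as the last step left them, time stands still between calls to the robot, and variables do not carry over. Pictures are saved under pics/ and viewed, at most 10 in all, crops included, and the job is handed in when it is done.

Besides the shell and the picture viewer there is one more tool, called after "Emit:" by a JSON object that holds its "api" and its "payload". play_rows: Moves the arm, as the interface text tells. Shift numbers are shares of 0.05 m and turn numbers shares of 8 degrees, none past 1 either way. Its arguments: {"type":"object","properties":{"series":{"type":"array"},"force":{"type":"number"}},"required":["series"]}

```bash
mkdir -p pics; python3 - <<'E'
from station import ctrl, imaging
import cv2,pickle
o=ctrl.get_obs();print(o['t'],o['tool_pos'],o['tool_rot'],o['opening'])
for n in('top','side'):
    im=imaging.get_image(n);pickle.dump(im,open(n+'.pkl','wb'));cv2.imwrite(f'pics/{n}0.png',im['color'])
    print(n,im['fx'],im['cx'],im['cy'],im['D'],im['extrinsics'])
E
```

```text
0.0 [0.19919763 0.59176229 0.23003754] [-0.50788137 -3.09970838  0.00310885] 0.0854782277445789
top 367.3580756933835 318.375563845165 196.56370894979167 [-0.0286319  0.         0.         0.         0.       ] [[-8.94540127e-05 -9.99956394e-01 -9.33825572e-03  3.65240455e-03]
 [-9.94388123e-01  1.07687435e-03 -1.05787999e-01  5.21232003e-01]
 [ 1.05793442e-01  9.27638741e-03 -9.94344858e-01  1.19023833e+00]
 [ 0.00000000e+00  0.00000000e+00  0.00000000e+00  1.00000000e+00]]
side 474.2559044420443 321.7970464590121 203.34690097458167 [-0.12109868  0.          0.          0.          0.        ] [[ 0.95477415 -0.29732386 -0.0022031  -0.49096688]
 [-0.19304228 -0.61423286 -0.76514879  0.15780373]
 [ 0.22614377  0.73096958 -0.64384973  1.17345265]
 [ 0.          0.          0.          1.        ]]
```

View pics/top0.png

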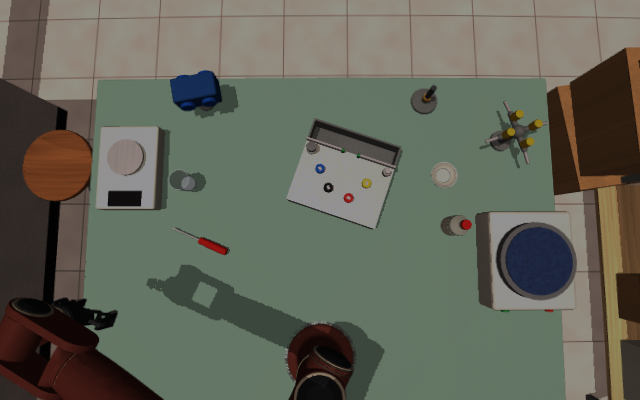

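View pics/side0.png

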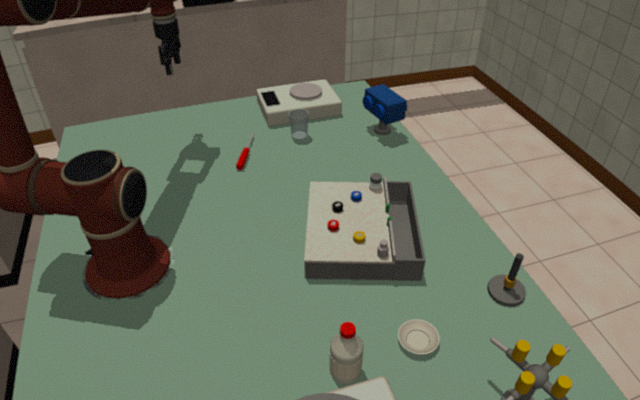

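Top: board at pixel (345,172), turned clockwise by about 15°. Red (348,198), blue (320,169), yellow (367,183), black (328,188). Side shows the same layout. I'll enlarge both.

```bash
python3 - <<'E'
import cv2,pickle,numpy as np
a=pickle.load(open('top.pkl','rb'))['color'][112:236,280:408]
b=pickle.load(open('side.pkl','rb'))['color'][170:285,295:430]
cv2.imwrite('pics/t1.png',cv2.convertScaleAbs(cv2.resize(a,None,fx=4.6,fy=4.6,interpolation=cv2.INTER_CUBIC),alpha=1.4))
cv2.imwrite('pics/s1.png',cv2.resize(b,None,fx=5,fy=5,interpolation=cv2.INTER_CUBIC))
E
```

```text
(no output)
```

View pics/t1.png

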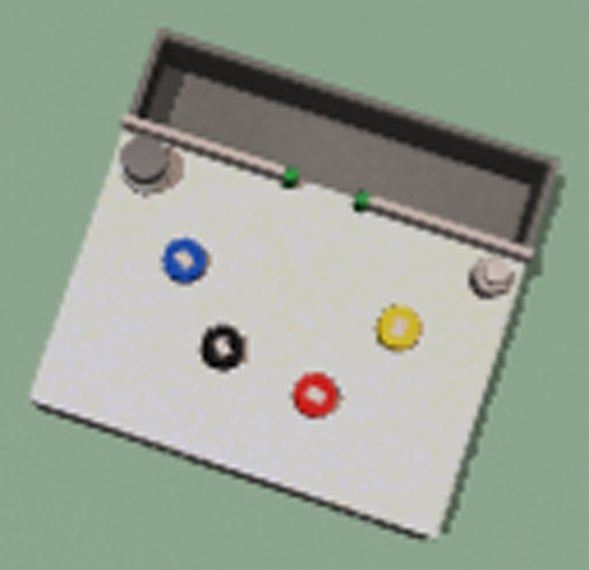

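View pics/s1.png

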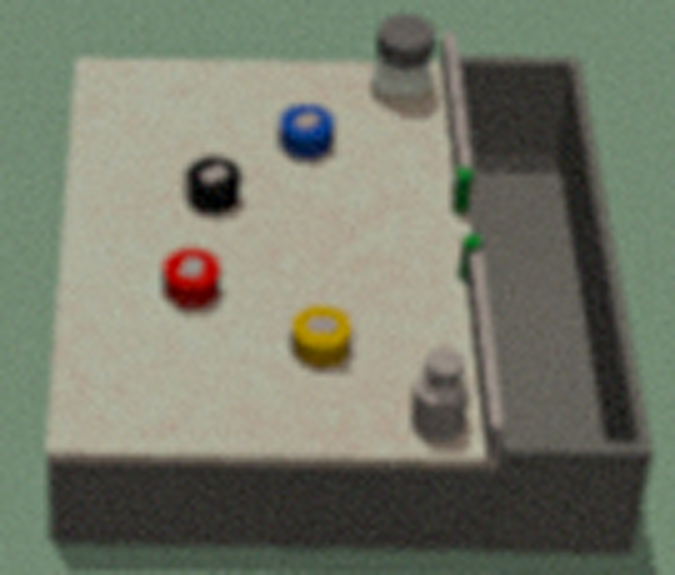

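Enlarged top view: deck near corners at (35,402) and (437,535), posts (290,175) and (362,200), red (316,394), blue (186,260), yellow (399,327), black (223,348), jar (145,160), weight (492,272). The side crop agrees. Next I'll fit the board pose.

```bash
cat > h.py <<'E'
import cv2,pickle,numpy as np
from scipy.optimize import least_squares
def cam(im): return np.array([[im['fx'],0,im['cx']],[0,im['fy'],im['cy']],[0,0,1.]]),np.array(im['D'],float),np.array(im['extrinsics'])
def proj(im,P):
    K,D,E=cam(im); return cv2.projectPoints(np.array(P,float),cv2.Rodrigues(E[:3,:3])[0],E[:3,3],K,D)[0][:,0]
def ray(im,uv,z):
    K,D,E=cam(im); n=cv2.undistortPoints(np.array([[uv]],float),K,D)[0,0]
    R=E[:3,:3];c=-R.T@E[:3,3];d=R.T@np.r_[n,1];return c+d*(z-c[2])/d[2]
def b2w(p,b):
    x,y,t=p;b=np.atleast_2d(b);c,s=np.cos(t),np.sin(t)
    return np.c_[x+c*b[:,0]-s*b[:,1],y+s*b[:,0]+c*b[:,1],b[:,2]] 
def w2b(p,w):
    x,y,t=p;c,s=np.cos(t),np.sin(t);d=np.array(w)[:2]-[x,y];return np.array([c*d[0]+s*d[1],-s*d[0]+c*d[1]])
E
python3 - <<'E'
from h import *
T=pickle.load(open('top.pkl','rb'));S=pickle.load(open('side.pkl','rb'))
ct=lambda u,v:((u+.5)/4.6-.5+280,(v+.5)/4.6-.5+112)
cs=lambda u,v:((u+.5)/5-.5+295,(v+.5)/5-.5+170)
bt=[((-.13,.15,.066),ct(35,402)),((-.13,-.15,.066),ct(437,535)),((.075,.026,.092),ct(290,175)),((.075,-.026,.092),ct(362,200)),((.077,.15,.088),ct(125,120)),((.077,-.15,.088),ct(530,253))]
bs=[((-.13,.15,.066),cs(78,60)),((-.13,-.15,.066),cs(50,457)),((.075,.026,.092),cs(462,172)),((.075,-.026,.092),cs(472,240))]
def res(p,use):
    return np.concatenate([(proj(im,b2w(p,[a for a,_ in L]))-[q for _,q in L]).ravel() for im,L in use])
for use in([(T,bt)],[(S,bs)],[(T,bt),(S,bs)]):
    r=least_squares(res,[.65,-.05,-.25],args=(use,));print(r.x.round(4),np.abs(r.fun).max())
p=r.x;np.save('p.npy',p)
for n,t,s,z in(('red',(316,394),(192,267),.082),('blue',(186,260),(306,121),.082),('yel',(399,327),(322,325),.082),('blk',(223,348),(214,173),.082),('jar',(146,160),(405,28),.108),('wt',(494,269),(447,357),.108)):
    print(n,*[(w2b(p,ray(im,q,z))*1000).round(1) for im,q in((T,ct(*t)),(S,cs(*s)))],ray(T,ct(*t),z).round(4))
for n,i in (('side',S),('top',T)): pass
E
```

```text
[ 0.5851 -0.0762 -0.3207] 1.2567599657148207
[ 0.5892 -0.072  -0.3228] 0.5271052904714679
[ 0.5869 -0.075  -0.323 ] 1.6858073781399412
red [-64.6 -39.4] [-63.1 -33.5] [ 0.5131 -0.0919  0.082 ]
blue [-4.2 75.1] [-2.7 82.7] [ 0.6068 -0.0025  0.082 ]
yel [ -2.2 -79.4] [ -0.2 -73.8] [ 0.5596 -0.1496  0.082 ]
blk [-54.5  31.3] [-51.9  38.9] [ 0.5451 -0.028   0.082 ]
jar [ 48.4 121.3] [ 51.5 131.7] [0.6713 0.0247 0.108 ]
wt [  51.4 -126.6] [  54.3 -121.2] [ 0.5955 -0.2113  0.108 ]
```

```bash
cat > go.py <<'E'
# usage: go.py bx by heading_deg(board, of push) sign(-1: push along -tool x, +1: along +x) z [mm]
import sys
from h import *
from scipy.spatial.transform import Rotation as Ro
from station import ctrl
p=np.load('p.npy');o=ctrl.get_obs();R=Ro.from_rotvec(o['tool_rot']).as_matrix()
print('t',round(o['t'],2),'tcp board',(w2b(p,o['tool_pos'])*1000).round(1),'z',round(o['tool_pos'][2]*1000,1),'open',round(o['opening']*1000,1),'F',np.round(o['contact_force'],1))
xa=np.degrees(np.arctan2(R[1,0],R[0,0]))
print('board heading of tool +x',round((xa-np.degrees(p[2])+180)%360-180,1),'tilt',R[:,2].round(3))
for a in sys.argv[1:]:
    bx,by,h,s,z=map(float,a.split(','))
    w=b2w(p,[bx/1e3,by/1e3,z/1e3])[0]
    want=h+np.degrees(p[2])+(0 if s>0 else 180)
    dy=(want-xa+180)%360-180
    d=w-o['tool_pos']
    print(a,'shift now-axes units',(R.T@d/.05).round(2),'turn az units',round(-dy/8,2),'shift after-turn units',((R@Ro.from_euler('z',-dy,degrees=True).as_matrix()).T@d/.05).round(2))
E
python3 go.py -- -99,-45,14,-1,140 2>&1 || true
python3 - <<'E'
E
sed -i 's/sys.argv\[1:\]/[q for q in sys.argv[1:] if q!="--"]/' go.py; python3 go.py -- -101,-46,14,-1,140
```

```text
t 0.1 tcp board [-579.3  509.3] z 230.2 open 85.3 F [-0.3 -0.7  0.5]
board heading of tool +x 179.9 tilt [-0.001 -0.002 -1.   ]
Traceback (most recent call last):
  File "go.py", line 11, in <module>
    bx,by,h,s,z=map(float,a.split(','))
    ^^^^^^^^^^^
ValueError: could not convert string to float: '--'
t 0.1 tcp board [-579.3  509.3] z 230.2 open 85.3 F [-0.3 -0.7  0.5]
board heading of tool +x 179.9 tilt [-0.001 -0.002 -1.   ]
-101,-46,14,-1,140 shift now-axes units [ -9.59 -11.09   1.82] turn az units -1.76 shift after-turn units [ -6.6  -13.09   1.82]
```

Emit:
{"api": "play_rows", "payload": {"series": [[0.2,[-0.6,-0.69,0],[0,0,0]],[0.2,[-0.6,-0.69,0],[0,0,0]],[0.2,[-0.6,-0.69,0],[0,0,0]],[0.2,[-0.6,-0.69,0],[0,0,0]],[0.2,[-0.6,-0.69,0],[0,0,0]],[0.2,[-0.6,-0.69,0],[0,0,0]],[0.2,[-0.6,-0.69,0],[0,0,0]],[0.2,[-0.6,-0.69,0],[0,0,0]]]}}

```text
t: 1.1
tool_pos: [0.3389, 0.2527, 0.2309]
tool_rot: [-0.507, -3.1, 0.0]
contact_force: [0.9, 0.2, -0.4]
opening: 0.017
grip_force: 0.0
```

Emit:
{"api": "play_rows", "payload": {"series": [[0.2,[-0.6,-0.69,0],[0,0,0]],[0.2,[-0.6,-0.69,0],[0,0,0]],[0.2,[-0.6,-0.69,0],[0,0,0]],[0.2,[-0.6,-0.69,0],[0,0,0]],[0.2,[-0.6,-0.69,0],[0,0,0]],[0.2,[-0.6,-0.69,0.5],[0,0,-0.88]],[0.2,[0,0,0.5],[0,0,-0.88]],[0.2,[0,0,0],[0,0,0]]]}}

```text
t: 2.1
tool_pos: [0.4415, 0.0004, 0.1785]
tool_rot: [-0.128, -3.133, -0.001]
contact_force: [0.1, -0.4, 0.3]
opening: 0.0174
grip_force: 0.0
```

```bash
python3 go.py -- -101,-46,14,-1,100 -101,-46,14,-1,72; python3 - <<'E'
from station import imaging
import cv2,pickle
im=imaging.get_image('side');pickle.dump(im,open('side1.pkl','wb'))
E
```

```text
t 2.1 tcp board [-161.8   25.3] z 178.5 open 17.4 F [ 0.1 -0.4  0.3]
board heading of tool +x -166.2 tilt [-0.006  0.001 -1.   ]
-101,-46,14,-1,100 shift now-axes units [-0.85 -1.68  1.56] turn az units -0.02 shift after-turn units [-0.84 -1.68  1.56]
-101,-46,14,-1,72 shift now-axes units [-0.85 -1.68  2.12] turn az units -0.02 shift after-turn units [-0.85 -1.68  2.12]
```

Emit:
{"api": "play_rows", "payload": {"series": [[0.2,[-0.42,-0.84,0.4],[0,0,0]],[0.2,[-0.42,-0.84,0.4],[0,0,0]],[0.2,[0,0,0.5],[0,0,0]],[0.2,[0,0,0.5],[0,0,0]],[0.2,[0,0,0.25],[0,0,0]],[0.2,[0,0,0],[0,0,0]]]}}

```text
t: 2.9
tool_pos: [0.4786, -0.086, 0.0789]
tool_rot: [-0.124, -3.139, -0.0]
contact_force: [-0.1, 0.6, 0.5]
opening: 0.017
grip_force: 0.0
```

```bash
python3 go.py -- -76,-39.5,14,-1,72; python3 - <<'E'
from station import imaging
import cv2,pickle,numpy as np
L=[]
for n,(x,y) in(('top',(280,112)),('side',(295,160))):
    im=imaging.get_image(n);pickle.dump(im,open(n+'1.pkl','wb'))
    L.append(cv2.resize(im['color'][y:y+135,x:x+135],None,fx=2.9,fy=4,interpolation=cv2.INTER_CUBIC) if 0 else cv2.resize(im['color'][y:y+130,x:x+100 if n=='top' else x+120],None,fx=3.6,fy=3.6,interpolation=cv2.INTER_CUBIC))
cv2.imwrite('pics/r1.png',cv2.convertScaleAbs(np.hstack(L),alpha=1.3))
E
```

```text
t 2.9 tcp board [-99.2 -44.8] z 78.9 open 17.0 F [-0.1  0.6  0.5]
board heading of tool +x -166.0 tilt [-0.  0. -1.]
-76,-39.5,14,-1,72 shift now-axes units [-0.48 -0.01  0.14] turn az units -0.0 shift after-turn units [-0.48 -0.01  0.14]
```

View pics/r1.png

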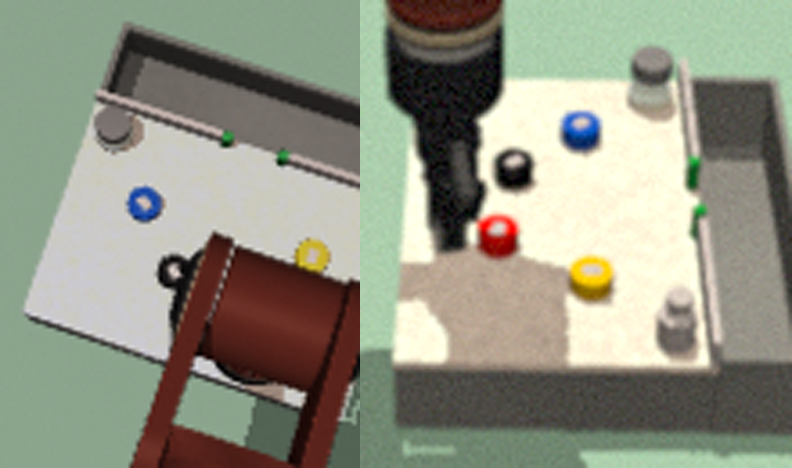

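Side view: the fingertip bottom is near crop (450,248), just behind red at (498,236). The top camera is blocked by the arm. I'll compare the tip with where the TCP projects.

```bash
python3 - <<'E'
from h import *
S=pickle.load(open('side1.pkl','rb'));p=np.load('p.npy')
f=lambda q:((q-[295,160]+.5)*3.6-.5+[360,0]).round(0)
tb=np.array([-99.2,-44.8]);c,s=np.cos(np.radians(14)),np.sin(np.radians(14))
P=[]
for x,y in((11,-23),(11,-8.5),(-11,-23),(-11,-8.5),(11,8.5),(11,23)):
    P.append(np.r_[tb+[c*x-s*y,s*x+c*y],78.9]/1e3)
print(f(proj(S,b2w(p,P))))
print('red top',f(proj(S,b2w(p,[[-.064,-.0365,.082],[.075,.026,.092],[.075,-.026,.092]]))))
E
```

```text
[[468. 262.]
 [464. 248.]
 [437. 267.]
 [432. 253.]
 [458. 231.]
 [453. 218.]]
red top [[497. 231.]
 [693. 163.]
 [699. 212.]]
```

Emit:
{"api": "play_rows", "payload": {"series": [[0.2,[0,0,0.15],[0,0,0]],[0.2,[-0.1,0,0.04],[0,0,0]],[0.2,[-0.2,0,0],[0,0,0]],[0.2,[-0.2,0,0],[0,0,0]],[0.2,[-0.2,0,0],[0,0,0]],[0.2,[-0.2,0,0],[0,0,0]],[0.2,[-0.2,0,0],[0,0,0]],[0.2,[0,0,0],[0,0,0]]]}}

```text
t: 4.0
tool_pos: [0.5342, -0.091, 0.0695]
tool_rot: [0.124, 3.139, -0.0]
contact_force: [-0.1, 1.0, -0.1]
opening: 0.0174
grip_force: 0.0
```

```bash
python3 go.py; python3 - <<'E'
from h import *
from station import imaging
p=np.load('p.npy')
im=imaging.get_image('side');pickle.dump(im,open('side2.pkl','wb'))
cv2.imwrite('pics/r2.png',cv2.convertScaleAbs(cv2.resize(im['color'][160:290,295:430],None,fx=4.5,fy=4.5,interpolation=cv2.INTER_CUBIC),alpha=1.5))
E
```

```text
t 4.0 tcp board [-44.9 -31.9] z 69.5 open 17.4 F [-0.1  1.  -0.1]
board heading of tool +x -166.0 tilt [ 0. -0. -1.]
```

View pics/r2.png

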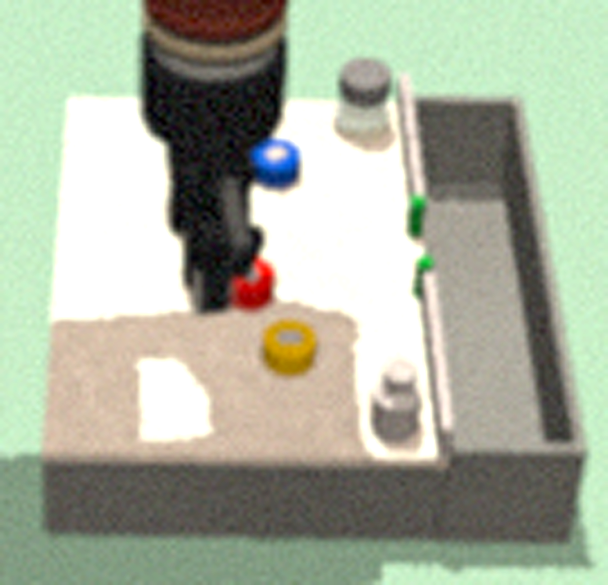

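Side view: red at (253,283) sits between and ahead of the fingertips, so it moves with them. Yellow (290,347) and black are untouched. I'll check where it is seated with a silhouette fit.

```bash
cat > loc.py <<'E'
# loc.py image.pkl colour guess_x guess_y : compare observed bbox of colour blob with the projected disc, fit by right/bottom/left/top edges given
from h import *
import sys
HUE={'red':lambda h:(h<8)|(h>172),'blue':lambda h:(h>100)&(h<128),'yellow':lambda h:(h>18)&(h<32)}
def bbox(im,c,win=(295,160,430,290)):
    x0,y0,x1,y1=win;k=4
    g=cv2.resize(im['color'][y0:y1,x0:x1],None,fx=k,fy=k,interpolation=cv2.INTER_CUBIC);H=cv2.cvtColor(g,cv2.COLOR_BGR2HSV)
    m=(HUE[c](H[...,0])&(H[...,1]>130)&(H[...,2]>60)).astype(np.uint8)
    n,l,st,_=cv2.connectedComponentsWithStats(m);i=1+st[1:,4].argmax();x,y,w,h,a=st[i]
    return np.array([x,x+w,y,y+h])/k+[x0-.4,x0-.4,y0-.4,y0-.4],a/k/k
def pred(im,p,bx,by):
    t=np.linspace(0,2*np.pi,40);P=np.vstack([np.c_[bx+.015*np.cos(t),by+.015*np.sin(t),0*t+z] for z in(.066,.082)])
    q=proj(im,b2w(p,P));return np.r_[q[:,0].min(),q[:,0].max(),q[:,1].min(),q[:,1].max()]
def fit(im,p,c,edges='lrtb',g=(0,0)):
    b,a=bbox(im,c);k=['lrtb'.index(e) for e in edges]
    r=least_squares(lambda v:(pred(im,p,v[0]/1e3,v[1]/1e3)-b)[k],g);return r.x.round(1),np.abs(r.fun).max().round(2),a
if __name__=='__main__':
    p=np.load('p.npy')
    for a in sys.argv[1:]:
        f,c,e=a.split(':');print(a,*fit(pickle.load(open(f+'.pkl','rb')),p,c,e))
E
python3 loc.py side:red:lrtb side:blue:lrtb side:yellow:lrtb side1:red:lrtb side2:red:rb side2:yellow:lrtb
```

```text
side:red:lrtb [-63.1 -33.3] 0.47 94.125
side:blue:lrtb [-1.6 83.6] 1.02 56.5625
side:yellow:lrtb [  0.  -73.6] 0.58 103.625
side1:red:lrtb [-63.1 -33.3] 0.47 93.5
side2:red:rb [-21.7 -21. ] 0.0 74.625
side2:yellow:lrtb [  0.4 -73.2] 0.45 109.3125
```

Emit:
{"api": "play_rows", "payload": {"series": [[0.2,[-0.13,0,0],[0,0,0]],[0.2,[-0.13,0,0],[0,0,0]],[0.2,[-0.13,0,0],[0,0,0]],[0.2,[-0.13,0,0],[0,0,0]],[0.2,[-0.13,0,0],[0,0,0]],[0.2,[-0.13,0,0],[0,0,0]],[0.2,[-0.13,0,0],[0,0,0]],[0.2,[-0.13,0,0],[0,0,0]]]}}

```text
t: 5.05
tool_pos: [0.5857, -0.095, 0.0693]
tool_rot: [-0.124, -3.139, 0.0]
contact_force: [-0.3, 0.9, -0.1]
opening: 0.0172
grip_force: 0.1
```

```bash
cat > snap.py <<'E'
from station import imaging
import pickle
pickle.dump(imaging.get_image('side'),open('s.pkl','wb'))
E
python3 go.py; python3 snap.py; python3 loc.py s:red:rb s:yellow:lrtb
```

```text
t 5.05 tcp board [  5.2 -19.3] z 69.3 open 17.2 F [-0.3  0.9 -0.1]
board heading of tool +x -166.0 tilt [-0. -0. -1.]
s:red:rb [27.2 -8.2] 0.0 66.1875
s:yellow:lrtb [ -0.3 -73.2] 0.45 108.6875
```

Emit:
{"api": "play_rows", "payload": {"series": [[0.2,[-0.13,0,0],[0,0,0]],[0.2,[-0.13,0,0],[0,0,0]],[0.2,[-0.13,0,0],[0,0,0]],[0.2,[-0.13,0,0],[0,0,0]],[0.2,[-0.13,0,0],[0,0,0]],[0.2,[-0.13,0,0],[0,0,0]],[0.2,[-0.08,0,0],[0,0,0]],[0.2,[0,0,0],[0,0,0]]]}}

```text
t: 6.1
tool_pos: [0.6284, -0.0984, 0.0693]
tool_rot: [0.124, 3.139, -0.0]
contact_force: [0.4, -0.0, 0.5]
opening: 0.0167
grip_force: 0.0
```

```bash
python3 go.py -- 42,-1,0,-1,70; python3 snap.py; python3 loc.py s:red:rb; python3 -c "
from h import *
im=pickle.load(open('s.pkl','rb'))
cv2.imwrite('pics/r3.png',cv2.convertScaleAbs(cv2.resize(im['color'][160:290,295:430],None,fx=4.5,fy=4.5,interpolation=cv2.INTER_CUBIC),alpha=1.5))"
```

```text
t 6.1 tcp board [46.8 -9. ] z 69.3 open 16.7 F [ 0.4 -0.   0.5]
board heading of tool +x -166.0 tilt [ 0. -0. -1.]
42,-1,0,-1,70 shift now-axes units [ 0.05  0.18 -0.01] turn az units 1.75 shift after-turn units [ 0.1   0.16 -0.01]
s:red:rb [58.8  0.7] 0.0 27.0625
```

View pics/r3.png

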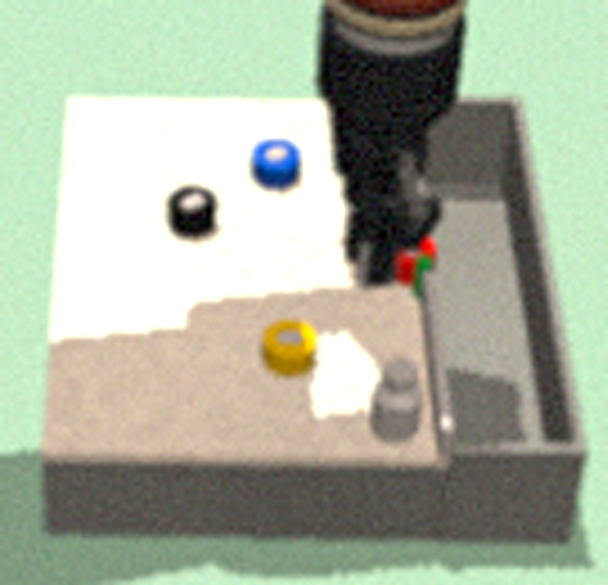

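Emit:
{"api": "play_rows", "payload": {"series": [[0.2,[0.3,0,0],[0,0,0]],[0.05,[0.1,0,0],[0,0,0.88]],[0.05,[0,0.2,0],[0,0,0.87]],[0.05,[0,0,0],[0,0,0]]]}}

```text
t: 6.65
tool_pos: [0.61, -0.0866, 0.0694]
tool_rot: [0.502, 3.101, -0.0]
contact_force: [-0.3, -0.4, -0.2]
opening: 0.0044
grip_force: 0.0
```

```bash
python3 go.py -- 64,-1,0,-1,70
```

```text
t 6.65 tcp board [25.6 -3.7] z 69.4 open 4.4 F [-0.3 -0.4 -0.2]
board heading of tool +x -179.9 tilt [-0. -0. -1.]
64,-1,0,-1,70 shift now-axes units [-0.77  0.05 -0.01] turn az units 0.01 shift after-turn units [-0.77  0.05 -0.01]
```

Emit:
{"api": "play_rows", "payload": {"series": [[0.05,[-0.2,0.04,0],[0,0,0]],[0.05,[-0.12,0,0],[0,0,0]],[0.05,[-0.12,0,0],[0,0,0]],[0.05,[-0.12,0,0],[0,0,0]],[0.05,[-0.12,0,0],[0,0,0]],[0.05,[-0.1,0,0],[0,0,0]],[0.05,[0,0,0],[0,0,0]]]}}

```text
t: 7.52
tool_pos: [0.6482, -0.0977, 0.0694]
tool_rot: [0.506, 3.1, -0.0]
contact_force: [0.2, 0.2, -0.2]
opening: 0.0037
grip_force: 0.0
```

```bash
python3 go.py -- 64,-1,0,-1,70; python3 snap.py; python3 loc.py s:red:rb; python3 -c "
from h import *
im=pickle.load(open('s.pkl','rb'))
cv2.imwrite('pics/r4.png',cv2.convertScaleAbs(cv2.resize(im['color'][160:290,295:430],None,fx=4.5,fy=4.5,interpolation=cv2.INTER_CUBIC),alpha=1.5))"
```

```text
t 7.53 tcp board [65.3 -2. ] z 69.4 open 3.7 F [ 0.2  0.2 -0.2]
board heading of tool +x 180.0 tilt [ 0. -0. -1.]
64,-1,0,-1,70 shift now-axes units [ 0.03  0.02 -0.01] turn az units -0.0 shift after-turn units [ 0.03  0.02 -0.01]
s:red:rb [100.8 -59.9] 0.0 114.0
```

View pics/r4.png

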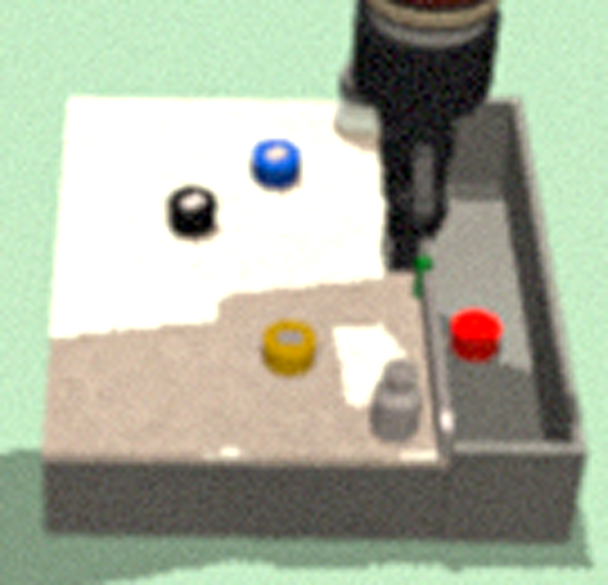

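Red lies in the slot at (475,335). Blue next.

Emit:
{"api": "play_rows", "payload": {"series": [[0.05,[0.5,0,0],[0,0,0]],[0.05,[0.4,0,-0.5],[0,0,0]],[0.22,[0,0,-0.9],[0,0,0]],[0.22,[0,0,0],[0,0,1]],[0.22,[0,0,0],[0,0,1]],[0.22,[0,0,0],[0,0,1]],[0.22,[0,0,0],[0,0,1]],[0.22,[0,0,0],[0,0,1]]]}}

```text
t: 8.57
tool_pos: [0.6049, -0.0831, 0.1393]
tool_rot: [-1.542, -2.737, 0.0]
contact_force: [0.5, 1.0, 0.4]
opening: 0.019
grip_force: 0.0
```

Emit:
{"api": "play_rows", "payload": {"series": [[0.22,[0,0,0],[0,0,1]],[0.22,[0,0,0],[0,0,1]],[0.22,[0,0,0],[0,0,1]],[0.22,[0,0,0],[0,0,1]],[0.22,[0,0,0],[0,0,0.18]],[0.22,[0,0,0],[0,0,0]]]}}

```text
t: 9.32
tool_pos: [0.605, -0.0831, 0.1393]
tool_rot: [-2.257, -2.185, 0.0]
contact_force: [-0.4, -0.4, -0.0]
opening: 0.0186
grip_force: 0.0
```

```bash
python3 go.py -- -13.5,115,-73.4,-1,70
```

```text
t 9.32 tcp board [19.8 -1.9] z 139.3 open 18.6 F [-0.4 -0.4 -0. ]
board heading of tool +x 106.6 tilt [-0.  0. -1.]
-13.5,115,-73.4,-1,70 shift now-axes units [2.43 0.03 1.39] turn az units 0.0 shift after-turn units [2.43 0.03 1.39]
```

Emit:
{"api": "play_rows", "payload": {"series": [[0.22,[0.81,0.01,0],[0,0,0]],[0.22,[0.81,0.01,0],[0,0,0]],[0.22,[0.81,0.01,0],[0,0,0]],[0.22,[0,0,0.5],[0,0,0]],[0.22,[0,0,0.5],[0,0,0]],[0.22,[0,0,0.38],[0,0,0]],[0.22,[0,0,0],[0,0,0]]]}}

```text
t: 10.2
tool_pos: [0.6097, 0.0381, 0.0685]
tool_rot: [-2.257, -2.182, 0.003]
contact_force: [-0.9, -0.9, -0.2]
opening: 0.019
grip_force: 0.0
```

```bash
python3 go.py -- 12,27,-73.4,-1,70;python3 snap.py; python3 loc.py s:blue:rb s:blue:lb; python3 -c "
from h import *
im=pickle.load(open('s.pkl','rb'))
cv2.imwrite('pics/r5.png',cv2.convertScaleAbs(cv2.resize(im['color'][160:290,295:430],None,fx=4.5,fy=4.5,interpolation=cv2.INTER_CUBIC),alpha=1.5))"
```

```text
t 10.2 tcp board [-14.3 114.5] z 68.5 open 19.0 F [-0.9 -0.9 -0.2]
board heading of tool +x 106.6 tilt [-0.003  0.    -1.   ]
12,27,-73.4,-1,70 shift now-axes units [-1.83  0.01 -0.03] turn az units -0.01 shift after-turn units [-1.83  0.   -0.03]
s:blue:rb [-4.1 87.5] 0.0 63.3125
s:blue:lb [ 1.2 87.6] 0.0 63.3125
```

View pics/r5.png

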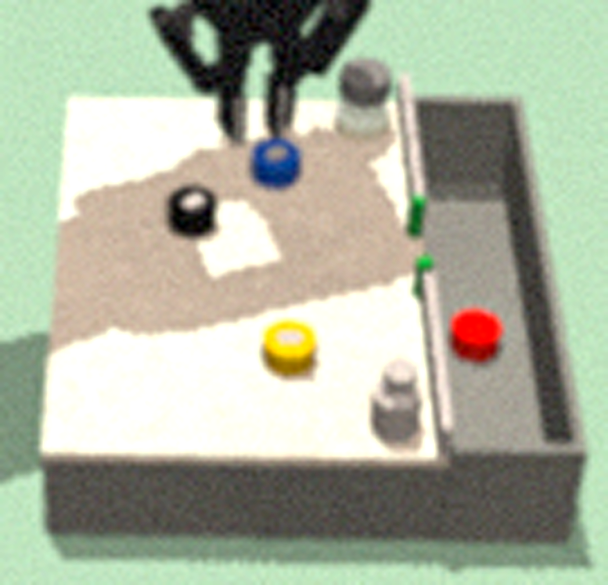

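Side view: the open fingertips are at (232,138) and (282,133), behind blue at (276,160). Blue lies about 4 mm to the right of the finger axis. I'll shift across and then push.

Emit:
{"api": "play_rows", "payload": {"series": [[0.22,[0,0.06,-0.02],[0,0,0]],[0.22,[-0.12,0,0],[0,0,0]],[0.22,[-0.13,0,0],[0,0,0]],[0.22,[-0.13,0,0],[0,0,0]],[0.22,[-0.13,0,0],[0,0,0]],[0.22,[-0.13,0,0],[0,0,0]],[0.22,[-0.13,0,0],[0,0,0]],[0.22,[-0.13,0,0],[0,0,0]]]}}

```text
t: 11.25
tool_pos: [0.6122, -0.0074, 0.0713]
tool_rot: [-2.259, -2.183, 0.0]
contact_force: [-0.5, -0.6, -0.8]
opening: 0.0188
grip_force: 0.1
```

```bash
python3 go.py -- 17,22,-73.4,-1,70;python3 snap.py; python3 loc.py s:blue:lrb s:yellow:lrtb
```

```text
t 11.25 tcp board [ 2.6 72.2] z 71.3 open 18.8 F [-0.5 -0.6 -0.8]
board heading of tool +x 106.5 tilt [-0.  0. -1.]
17,22,-73.4,-1,70 shift now-axes units [-1.04 -0.01  0.03] turn az units -0.01 shift after-turn units [-1.04 -0.01  0.03]
s:blue:lrb [ 9.7 58.2] 0.72 66.6875
s:yellow:lrtb [  0.  -73.2] 0.45 108.6875
```

Emit:
{"api": "play_rows", "payload": {"series": [[0.22,[-0.13,0,0],[0,0,0]],[0.22,[-0.13,0,0],[0,0,0]],[0.22,[-0.13,0,0],[0,0,0]],[0.22,[-0.13,0,0],[0,0,0]],[0.22,[-0.13,0,0],[0,0,0]],[0.22,[-0.13,0,0],[0,0,0]],[0.22,[-0.13,0,0],[0,0,0]],[0.22,[-0.12,0,0],[0,0,0]]]}}

```text
t: 12.3
tool_pos: [0.6104, -0.0588, 0.0713]
tool_rot: [-2.259, -2.183, 0.0]
contact_force: [0.1, 0.1, 0.8]
opening: 0.0186
grip_force: 0.1
```

Emit:
{"api": "play_rows", "payload": {"series": [[0.22,[0,0,0],[0,0,0]],[0.22,[0.4,0,0],[0,0,0]],[0.22,[0,0,-0.8],[0,0,0]],[0.22,[0,0,0],[0,0,-1]],[0.22,[0,0,0],[0,0,-1]],[0.22,[0,0,0],[0,0,-1]],[0.22,[0,0,0],[0,0,-1]],[0.22,[0,0,0],[0,0,-1]]]}}

```text
t: 13.3
tool_pos: [0.6111, -0.0367, 0.1112]
tool_rot: [-1.368, -2.828, -0.001]
contact_force: [-0.5, -0.9, 0.6]
opening: 0.0186
grip_force: 0.0
```

```bash
python3 go.py -- -13,-1,0,-1,70;python3 snap.py; python3 loc.py s:blue:lrb s:yellow:lrtb; python3 -c "
from h import *
im=pickle.load(open('s.pkl','rb'))
cv2.imwrite('pics/r6.png',cv2.convertScaleAbs(cv2.resize(im['color'][160:290,295:430],None,fx=4.5,fy=4.5,interpolation=cv2.INTER_CUBIC),alpha=1.5))"
```

```text
t 13.3 tcp board [10.8 44.1] z 111.2 open 18.6 F [-0.5 -0.9  0.6]
board heading of tool +x 146.9 tilt [-0.     0.001 -1.   ]
-13,-1,0,-1,70 shift now-axes units [-0.09 -1.02  0.82] turn az units -4.14 shift after-turn units [ 0.48 -0.9   0.82]
s:blue:lrb [24.9  7.8] 0.94 70.0625
s:yellow:lrtb [ -0.2 -72.7] 0.85 107.5625
```

View pics/r6.png

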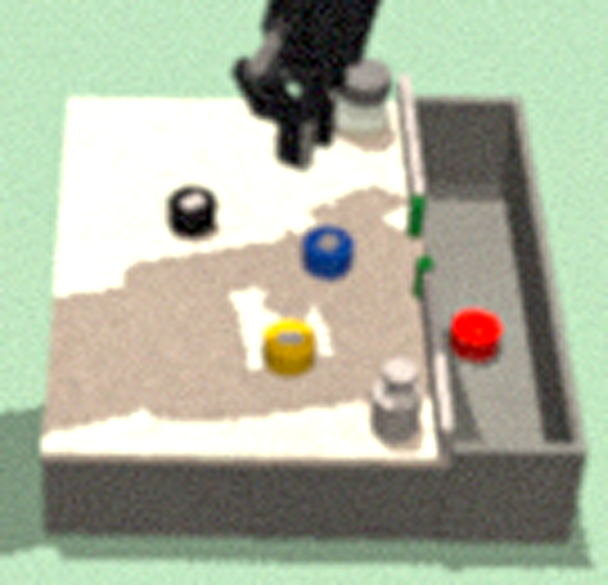

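Blue stands at about board (24,2), in line with the gate. Next I go behind it and push along +x.

Emit:
{"api": "play_rows", "payload": {"series": [[0.2,[0,0,0],[0,0,-1]],[0.2,[0,0,0],[0,0,-1]],[0.2,[0,0,0],[0,0,-1]],[0.2,[0,0,0],[0,0,-1]],[0.2,[0,0,0],[0,0,-0.14]],[0.2,[0.5,-0.42,0],[0,0,0]],[0.2,[0,-0.42,0],[0,0,0]],[0.2,[0,0,0],[0,0,0]]]}}

```text
t: 14.35
tool_pos: [0.5742, -0.0711, 0.1116]
tool_rot: [0.519, 3.097, -0.0]
contact_force: [0.2, 0.8, 0.3]
opening: 0.0175
grip_force: 0.0
```

```bash
python3 go.py -- -12,2,0,-1,70 48,0,0,-1,70;python3 snap.py; python3 loc.py s:blue:lrb s:yellow:lrtb
```

```text
t 14.35 tcp board [-13.3  -0.3] z 111.6 open 17.5 F [0.2 0.8 0.3]
board heading of tool +x 179.5 tilt [ 0.001 -0.    -1.   ]
-12,2,0,-1,70 shift now-axes units [-0.02  0.05  0.83] turn az units -0.07 shift after-turn units [-0.03  0.05  0.83]
48,0,0,-1,70 shift now-axes units [-1.23  0.02  0.83] turn az units -0.07 shift after-turn units [-1.23  0.01  0.83]
s:blue:lrb [24.9  7.8] 0.94 67.4375
s:yellow:lrtb [ -0.3 -73.2] 0.45 108.75
```

Emit:
{"api": "play_rows", "payload": {"series": [[0.2,[0,0.05,0.42],[0,0,-0.07]],[0.2,[0,0,0.41],[0,0,0]],[0.2,[-0.12,0,0],[0,0,0]],[0.2,[-0.13,0,0],[0,0,0]],[0.2,[-0.13,0,0],[0,0,0]],[0.2,[-0.13,-0.01,0],[0,0,0]],[0.2,[-0.13,-0.01,0],[0,0,0]],[0.2,[-0.13,-0.01,0],[0,0,0]]]}}

```text
t: 15.4
tool_pos: [0.6113, -0.0814, 0.0699]
tool_rot: [0.499, 3.101, 0.0]
contact_force: [-0.8, -0.3, 0.2]
opening: 0.0167
grip_force: 0.0
```

```bash
python3 go.py -- 48,0,0,-1,70;python3 snap.py; python3 loc.py s:blue:rb s:yellow:lrtb
```

```text
t 15.4 tcp board [25.2  1.7] z 69.9 open 16.7 F [-0.8 -0.3  0.2]
board heading of tool +x -179.8 tilt [ 0.  0. -1.]
48,0,0,-1,70 shift now-axes units [-0.46 -0.04 -0.  ] turn az units 0.03 shift after-turn units [-0.46 -0.03 -0.  ]
s:blue:rb [46.8  9.9] 0.0 55.0625
s:yellow:lrtb [  0.1 -72.8] 0.47 110.5
```

Emit:
{"api": "play_rows", "payload": {"series": [[0.2,[-0.12,-0.01,0],[0,0,0]],[0.2,[-0.12,-0.01,0],[0,0,0]],[0.2,[-0.12,-0.01,0],[0,0,0]],[0.2,[-0.1,0,0],[0,0,0]],[0.2,[0,0,0],[0,0,0]],[0.05,[0.2,0,0],[0,0,0]],[0.05,[0,0,0],[0,0,0]],[0.05,[0,0,0],[0,0,0]]]}}

```text
t: 16.45
tool_pos: [0.6225, -0.0865, 0.0699]
tool_rot: [0.499, 3.102, -0.0]
contact_force: [-0.2, 0.1, -0.2]
opening: 0.0044
grip_force: 0.0
```

```bash
python3 go.py -- 65,-1,0,-1,70;python3 snap.py; python3 loc.py s:blue:rb s:yellow:lrtb
```

```text
t 16.45 tcp board [37.4  0.4] z 69.9 open 4.4 F [-0.2  0.1 -0.2]
board heading of tool +x -179.8 tilt [ 0. -0. -1.]
65,-1,0,-1,70 shift now-axes units [-0.55 -0.03 -0.  ] turn az units 0.03 shift after-turn units [-0.55 -0.03 -0.  ]
s:blue:rb [71.5  7.5] 0.0 58.0625
s:yellow:lrtb [  0.1 -72.8] 0.47 110.125
```

Emit:
{"api": "play_rows", "payload": {"series": [[0.05,[-0.1,0,0],[0,0,0]],[0.05,[-0.1,0,0],[0,0,0]],[0.05,[-0.12,0,0],[0,0,0]],[0.05,[-0.12,0,0],[0,0,0]],[0.05,[-0.12,0,0],[0,0,0]],[0.05,[0,0,0],[0,0,0]],[0.05,[0,0,0],[0,0,0]]]}}

```text
t: 17.38
tool_pos: [0.6492, -0.0954, 0.0697]
tool_rot: [-0.499, -3.101, -0.0]
contact_force: [0.2, 0.5, -0.7]
opening: 0.0046
grip_force: 0.0
```

```bash
python3 go.py;python3 snap.py; python3 loc.py s:blue:rb s:yellow:lrtb; python3 -c "
from h import *
im=pickle.load(open('s.pkl','rb'))
cv2.imwrite('pics/r7.png',cv2.convertScaleAbs(cv2.resize(im['color'][160:290,295:430],None,fx=4.5,fy=4.5,interpolation=cv2.INTER_CUBIC),alpha=1.5))"
```

```text
t 17.38 tcp board [65.6  0.4] z 69.7 open 4.6 F [ 0.2  0.5 -0.7]
board heading of tool +x -179.8 tilt [-0.  0. -1.]
s:blue:rb [ 76.  -31.1] 0.0 22.5
s:yellow:lrtb [  0.  -73.6] 0.48 110.5625
```

Emit:
{"api": "play_rows", "payload": {"series": [[0.05,[0.5,0,0],[0,0,0]],[0.05,[0.4,0,-0.5],[0,0,0]],[0.22,[0,0,-0.9],[0,0,0]],[0.22,[0,0,0],[0,0,1]],[0.22,[0,0,0],[0,0,1]],[0.22,[0,0,0],[0,0,1]],[0.22,[0,0,0],[0,0,1]],[0.22,[0,0,0],[0,0,1]]]}}

```text
t: 18.42
tool_pos: [0.6063, -0.0812, 0.1398]
tool_rot: [-1.536, -2.74, -0.0]
contact_force: [-0.8, 0.0, 0.2]
opening: 0.0186
grip_force: 0.0
```

```bash
python3 go.py;python3 snap.py; python3 - <<'E'
from loc import *
from station import imaging
p=np.load('p.npy')
im=pickle.load(open('s.pkl','rb'));T=imaging.get_image('top');pickle.dump(T,open('t.pkl','wb'))
for n,i,w in(('side',im,(295,160,430,290)),('top',T,(280,112,408,236))):
    for c in('red','blue','yellow'):
        b,a=bbox(i,c,w);m=(b[[0,2]]+b[[1,3]])/2
        print(n,c,b.round(1),a,'at deck',(w2b(p,ray(i,m,.074))*1e3).round(0),'at floor',(w2b(p,ray(i,m,.014))*1e3).round(0),'z30',(w2b(p,ray(i,m,.03))*1e3).round(0))
E
```

```text
t 18.43 tcp board [20.4  0.3] z 139.8 open 18.6 F [-0.8  0.   0.2]
board heading of tool +x 140.0 tilt [-0.  0. -1.]
side red [394.4 406.4 228.1 240.1] 111.375 at deck [102. -62.] at floor [115.   1.] z30 [111. -16.]
side blue [391.8 395.1 221.4 231.6] 23.625 at deck [ 87. -35.] at floor [99. 30.] z30 [96. 13.]
side yellow [352.8 364.8 230.6 243.1] 110.25 at deck [ -0. -73.] at floor [  5. -11.] z30 [  4. -28.]
top red [317.4 351.8 188.4 235.6] 1040.75 at deck [-122.  -13.] at floor [-118.  -14.] z30 [-119.  -14.]Traceback (most recent call last):
  File "<stdin>", line 7, in <module>
  File "loc.py", line 9, in bbox
    n,l,st,_=cv2.connectedComponentsWithStats(m);i=1+st[1:,4].argmax();x,y,w,h,a=st[i]
                                                     ~~~~~~~~~~~~~~~^^
ValueError: attempt to get argmax of an empty sequence
```

Emit:
{"api": "play_rows", "payload": {"series": [[0.22,[0,0,0],[0,0,1]],[0.22,[0,0,0],[0,0,1]],[0.22,[0,0,0],[0,0,1]],[0.22,[0,0,0],[0,0,1]],[0.22,[0,0,0],[0,0,1]],[0.22,[0,0,0],[0,0,1]],[0.22,[0,0,0],[0,0,1]],[0.22,[0,0,0],[0,0,1]]]}}

```text
t: 19.52
tool_pos: [0.6064, -0.0813, 0.1398]
tool_rot: [-2.753, -1.514, 0.0]
contact_force: [-0.4, -0.8, 0.1]
opening: 0.0182
grip_force: 0.0
```

```bash
python3 go.py -- -10,-112,73.6,1,70
```

```text
t 19.52 tcp board [20.5  0.2] z 139.8 open 18.2 F [-0.4 -0.8  0.1]
board heading of tool +x 76.1 tilt [-0.  0. -1.]
-10,-112,73.6,1,70 shift now-axes units [-2.33 -0.05  1.4 ] turn az units 0.31 shift after-turn units [-2.33  0.05  1.4 ]
```

Emit:
{"api": "play_rows", "payload": {"series": [[0.22,[0,0,0],[0,0,0.31]],[0.22,[-0.8,0.02,0],[0,0,0]],[0.22,[-0.8,0.02,0],[0,0,0]],[0.22,[-0.73,0.01,0],[0,0,0]],[0.22,[0,0,0.5],[0,0,0]],[0.22,[0,0,0.5],[0,0,0]],[0.22,[0,0,0.38],[0,0,0]],[0.22,[0,0,0],[0,0,0]]]}}

```text
t: 20.52
tool_pos: [0.5409, -0.1778, 0.0689]
tool_rot: [-2.78, -1.456, 0.004]
contact_force: [0.1, 0.1, 0.8]
opening: 0.0189
grip_force: 0.0
```

```bash
python3 go.py -- 16,-23,73.6,1,70; python3 snap.py; python3 - <<'E'
from loc import *
p=np.load('p.npy');im=pickle.load(open('s.pkl','rb'))
for c in('yellow','blue'):print(c,bbox(im,c))
# dark fingertip columns near tips
g=cv2.cvtColor(im['color'],cv2.COLOR_BGR2GRAY)
from station import ctrl
t=w2b(p,ctrl.get_obs()['tool_pos'])*1e3;d=np.array([.282,.959]);n=np.array([.959,-.282])
q=proj(im,b2w(p,[np.r_[t+n*s+d*11,z]/1e3 for s in(-16,16) for z in(70,90)])).round(1);print('pred fingers L,R at z70,90',q)
for r in range(228,252,2):print(r,''.join('#' if v<45 else ('+' if v<80 else '.') for v in g[r,335:385]))
E
```

```text
t 20.52 tcp board [ -11. -112.] z 68.9 open 18.9 F [0.1 0.1 0.8]
board heading of tool +x 73.8 tilt [-0.003  0.002 -1.   ]
16,-23,73.6,1,70 shift now-axes units [ 1.86  0.02 -0.02] turn az units 0.03 shift after-turn units [ 1.86  0.02 -0.02]
yellow (array([352.1 , 360.35, 230.6 , 243.1 ]), np.float64(66.8125))
blue (array([392.1 , 395.1 , 221.35, 231.6 ]), np.float64(22.75))
pred fingers L,R at z70,90 [[350.  244.8]
 [350.3 238.9]
 [362.9 247.7]
 [363.4 241.7]]
228 +#########++######...++########+........+########.
230 .+###############........######+......+#########..
232 ...#############+........######+....+#########....
234 ....+#++#########+.......+#################+......
236 ...........######+.......+###############+........
238 ...........+######+......+#############+..........
240 ............#+.+#+.++...+######+++###+............
242 ...........+#+++#......++++###....................
244 ...........+#++#+........++###....................
246 ............+++#+........++##+....................
248 ..............++.........++##.....................
250 ........................+++++..............+......
```

Emit:
{"api": "play_rows", "payload": {"series": [[0.22,[0.12,0,-0.02],[0,0,0]],[0.22,[0.12,0,0],[0,0,0]],[0.22,[0.12,0,0],[0,0,0]],[0.22,[0.12,0,0],[0,0,0]],[0.22,[0.13,0,0],[0,0,0]],[0.22,[0.13,0,0],[0,0,0]],[0.22,[0.13,0,0],[0,0,0]],[0.22,[0.13,0,0],[0,0,0]]]}}

```text
t: 21.58
tool_pos: [0.5709, -0.137, 0.0718]
tool_rot: [-2.784, -1.456, 0.0]
contact_force: [-1.1, -0.3, -0.2]
opening: 0.0186
grip_force: 0.2
```

```bash
python3 go.py -- 16,-22,73.6,1,70; python3 snap.py; python3 loc.py s:yellow:t s:yellow:lt s:yellow:rt
```

```text
t 21.57 tcp board [  4.6 -63.9] z 71.8 open 18.6 F [-1.1 -0.3 -0.2]
board heading of tool +x 73.7 tilt [-0.  0. -1.]
16,-22,73.6,1,70 shift now-axes units [ 0.87 -0.01  0.04] turn az units 0.02 shift after-turn units [ 0.87 -0.02  0.04]
s:yellow:t [  0.7 -40.4] 0.0 68.1875
s:yellow:lt [ 12.7 -40.1] 0.0 68.1875
s:yellow:rt [  4.2 -40.3] 0.0 68.1875
```

Emit:
{"api": "play_rows", "payload": {"series": [[0.22,[0.13,0,0],[0,0,0]],[0.22,[0.13,0,0],[0,0,0]],[0.22,[0.13,0,0],[0,0,0]],[0.22,[0.13,0,0],[0,0,0]],[0.22,[0.13,0,0],[0,0,0]],[0.22,[0.13,0,0],[0,0,0]],[0.22,[0.1,0,0],[0,0,0]],[0.22,[0,0,0],[0,0,0]]]}}

```text
t: 22.62
tool_pos: [0.596, -0.1009, 0.0718]
tool_rot: [2.783, 1.457, 0.0]
contact_force: [-0.0, -0.8, -0.5]
opening: 0.0191
grip_force: 0.0
```

Emit:
{"api": "play_rows", "payload": {"series": [[0.22,[-0.4,0,0],[0,0,0]],[0.22,[-0.1,0,-0.8],[0,0,0]],[0.2,[0,0,0],[0,0,-1]],[0.2,[0,0,0],[0,0,-1]],[0.2,[0,0,0],[0,0,-1]],[0.2,[0,0,0],[0,0,-1]],[0.2,[0,0,0],[0,0,-1]],[0.2,[0,0,0],[0,0,-1]]]}}

```text
t: 23.62
tool_pos: [0.5806, -0.1231, 0.1117]
tool_rot: [-1.946, -2.466, 0.001]
contact_force: [0.0, -0.2, -1.0]
opening: 0.0172
grip_force: 0.0
```

Emit:
{"api": "play_rows", "payload": {"series": [[0.2,[0,0,0],[0,0,-1]],[0.2,[0,0,0],[0,0,-1]],[0.2,[0,0,0],[0,0,-1]],[0.2,[0,0,0],[0,0,-1]],[0.2,[0,0,0],[0,0,-1]],[0.2,[0,0,0],[0,0,-1]],[0.2,[0,0,0],[0,0,-1]],[0.2,[0,0,0],[0,0,-0.3]]]}}

```text
t: 24.62
tool_pos: [0.5806, -0.1231, 0.1117]
tool_rot: [-0.5, -3.101, 0.001]
contact_force: [0.9, 0.1, -0.0]
opening: 0.0171
grip_force: 0.0
```

```bash
python3 go.py -- -14,0,0,-1,111; python3 snap.py; python3 loc.py s:yellow:lrtb s:yellow:lrb
```

```text
t 24.62 tcp board [  9.3 -47.6] z 111.7 open 17.1 F [ 0.9  0.1 -0. ]
board heading of tool +x -179.8 tilt [-0. -0. -1.]
-14,0,0,-1,111 shift now-axes units [0.46 0.95 0.01] turn az units 0.02 shift after-turn units [0.47 0.95 0.01]
s:yellow:lrtb [32.2  1.9] 3.48 34.0625
s:yellow:lrb [32.4  6.3] 3.47 34.0625
```

Emit:
{"api": "play_rows", "payload": {"series": [[0.2,[0.46,0,0],[0,0,0.02]],[0.2,[0,0.48,0],[0,0,0]],[0.2,[0,0.47,0],[0,0,0]],[0.2,[0,0,0],[0,0,0]]]}}

```text
t: 25.18
tool_pos: [0.5745, -0.0694, 0.1118]
tool_rot: [-0.505, -3.101, 0.0]
contact_force: [0.1, -0.9, 0.6]
opening: 0.0169
grip_force: 0.0
```

```bash
python3 go.py -- -13,0,0,-1,70; python3 snap.py; python3 loc.py s:yellow:lrtb s:yellow:lrb s:yellow:rb
```

```text
t 25.18 tcp board [-13.5   1.3] z 111.8 open 16.9 F [ 0.1 -0.9  0.6]
board heading of tool +x -180.0 tilt [-0. -0. -1.]
-13,0,0,-1,70 shift now-axes units [-0.01 -0.03  0.84] turn az units 0.0 shift after-turn units [-0.01 -0.03  0.84]
s:yellow:lrtb [24.4  3.9] 0.52 93.875
s:yellow:lrb [24.4  5.8] 0.32 93.875
s:yellow:rb [23.6  5.8] 0.0 93.875
```

Emit:
{"api": "play_rows", "payload": {"series": [[0.2,[0,-0.02,0.42],[0,0,0]],[0.2,[0,0,0.41],[0,0,0]],[0.2,[-0.12,0,0],[0,0,0]],[0.2,[-0.13,0,0],[0,0,0]],[0.2,[-0.13,0,0],[0,0,0]],[0.2,[-0.13,0,0],[0,0,0]],[0.2,[-0.13,0,0],[0,0,0]],[0.2,[-0.13,0,0],[0,0,0]]]}}

```text
t: 26.22
tool_pos: [0.6115, -0.0828, 0.0704]
tool_rot: [0.506, 3.101, -0.0]
contact_force: [0.3, 0.7, 1.3]
opening: 0.0173
grip_force: 0.0
```

Emit:
{"api": "play_rows", "payload": {"series": [[0.2,[-0.12,0,0],[0,0,0]],[0.2,[-0.12,0,0],[0,0,0]],[0.2,[-0.12,0,0],[0,0,0]],[0.2,[-0.1,0,0],[0,0,0]],[0.2,[0,0,0],[0,0,0]],[0.05,[0.2,0,0],[0,0,0]],[0.05,[0,0,0],[0,0,0]],[0.05,[0,0,0],[0,0,0]]]}}

```text
t: 27.22
tool_pos: [0.6231, -0.0867, 0.0704]
tool_rot: [0.506, 3.101, -0.0]
contact_force: [0.5, -0.3, -0.8]
opening: 0.0037
grip_force: 0.0
```

```bash
python3 go.py -- 65,0,0,-1,70;python3 snap.py; python3 loc.py s:yellow:rb s:yellow:rt s:yellow:b
```

```text
t 27.23 tcp board [38.   0.4] z 70.4 open 3.7 F [ 0.5 -0.3 -0.8]
board heading of tool +x 180.0 tilt [ 0. -0. -1.]
65,0,0,-1,70 shift now-axes units [-0.54 -0.01  0.01] turn az units -0.0 shift after-turn units [-0.54 -0.01  0.01]
s:yellow:rb [73.1  4.7] 0.0 84.5
s:yellow:rt [73.1  4.7] 0.0 84.5
s:yellow:b [-0.1  3.5] 0.0 84.5
```

Yellow sits in the gate at about x = 72. Final push, then retreat upward.

Emit:
{"api": "play_rows", "payload": {"series": [[0.05,[-0.1,0,0],[0,0,0]],[0.05,[-0.1,0,0],[0,0,0]],[0.05,[-0.12,0,0],[0,0,0]],[0.05,[-0.12,0,0],[0,0,0]],[0.05,[-0.12,0,0],[0,0,0]],[0.05,[0,0,0],[0,0,0]],[0.05,[0,0,0],[0,0,0]]]}}

```text
t: 28.15
tool_pos: [0.6497, -0.0957, 0.0702]
tool_rot: [-0.506, -3.1, -0.0]
contact_force: [-0.3, 0.4, -0.3]
opening: 0.0045
grip_force: 0.0
```

Emit:
{"api": "play_rows", "payload": {"series": [[0.05,[0.5,0,0],[0,0,0]],[0.05,[0.4,0,-0.5],[0,0,0]],[0.05,[0.5,0.5,-0.9],[0,0,0]],[0.05,[0.5,0.5,-0.9],[0,0,0]],[0.05,[0.5,0.8,-0.5],[0,0,0]],[0.05,[0.5,0.8,0],[0,0,0]],[0.05,[0.5,0.8,0],[0,0,0]],[0.05,[0.5,0.8,0],[0,0,0]]]}}

```text
t: 29.15
tool_pos: [0.5309, 0.1668, 0.2105]
tool_rot: [0.506, 3.1, 0.0]
contact_force: [0.5, -0.0, 0.4]
opening: 0.0044
grip_force: 0.0
```

Emit:
{"api": "play_rows", "payload": {"series": [[0.05,[0,0.9,0],[0,0,0]],[0.05,[0,0.9,0],[0,0,0]],[0.05,[0,0.9,0],[0,0,0]],[0.05,[0,0.9,0],[0,0,0]],[0.05,[0,0.9,0],[0,0,0]],[0.05,[0,0,0],[0,0,0]]]}}

```text
t: 29.9
tool_pos: [0.6029, 0.381, 0.2094]
tool_rot: [-0.501, -3.1, 0.0]
contact_force: [0.5, -0.5, -0.5]
opening: 0.0041
grip_force: 0.0
```

```bash
python3 go.py;python3 snap.py; python3 - <<'E'
from loc import *
from station import imaging
p=np.load('p.npy')
im=pickle.load(open('s.pkl','rb'));T=imaging.get_image('top')
HUE['blue']=lambda h:(h>100)&(h<130)
for n,i,w in(('side',im,(295,160,430,290)),('top',T,(280,112,408,236))):
    for c in HUE:
        try: b,a=bbox(i,c,w)
        except ValueError: print(n,c,'none');continue
        m=(b[[0,2]]+b[[1,3]])/2
        print(n,c,b.round(1),a,*[(z,(w2b(p,ray(i,m,z/1e3))*1e3).round(0)) for z in(14,40,74)])
def blk(i,w):
    x0,y0,x1,y1=w;m=(i['color'][y0:y1,x0:x1].max(2)<40);y,x=np.nonzero(m);return x.mean()+x0,y.mean()+y0,m.sum()
S0=pickle.load(open('side.pkl','rb'))
for i in(S0,im):print('black',blk(i,(328,195,348,218)))
E
```

```text
t 29.9 tcp board [-129.6  437.5] z 209.4 open 4.1 F [ 0.5 -0.5 -0.5]
board heading of tool +x -179.9 tilt [-0.001 -0.    -1.   ]
side red [394.6 404.8 228.1 240.4] 79.75 (14, array([113.,   0.])) (40, array([107., -27.])) (74, array([100., -63.]))
side blue [391.8 395.1 221.4 231.8] 23.625 (14, array([99., 29.])) (40, array([94.,  1.])) (74, array([ 87., -35.]))
side yellow [402.1 414.6 225.6 238.4] 123.5625 (14, array([137.,   9.])) (40, array([131., -18.])) (74, array([122., -54.]))
top red [349.1 358.1 142.6 151.1] 39.3125 (14, array([113.,  -6.])) (40, array([107.,  -5.])) (74, array([98., -5.]))
top blue [346.8 355.4 148.4 153.4] 24.0 (14, array([97., -2.])) (40, array([91., -2.])) (74, array([83., -2.]))
top yellow [353.4 362.8 137.1 146.6] 69.3125 (14, array([135., -15.])) (40, array([128., -14.])) (74, array([118., -14.]))
black (np.float64(337.01960784313724), np.float64(208.05882352941177), np.int64(51))
black (np.float64(337.03921568627453), np.float64(208.078431372549), np.int64(51))
```

```bash
python3 - <<'E'
from loc import *
from station import imaging,ctrl
print(bbox(imaging.get_image('side'),'yellow'))
print(ctrl.finish_job())
E
```

```text
(array([402.35, 414.6 , 225.6 , 238.1 ]), np.float64(124.125))
the job is handed in; nothing more can be done
None
```

I swept red, blue and yellow through the gate into the slot in that order and handed the job in at about 30 s. In the last images all three look at rest below deck level, blue's height being least certain as the fence partly hides it; the black mount has not moved, and no verdict came back.

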